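Rack the dried finials in reverse order

TASK

The four lamp finials on the drying board are dry: move them all to the storage rack, one standing upright and fully seated in each socket, in reverse order along the row. Each long piece has an upright peg at one end: the finial nearest the peg on the drying board goes into the socket farthest from the peg on the storage rack, the second nearest into the second farthest, and so on.

Things in the scene. Friction and masses are not known exactly. Their poses are not given: they have to be found in the camera images.
- drying_board: drying board: thin plywood plank, 8 mm thick, with four blocks in a row. Fixed, 70 mm wide (x), 304 mm long (y -141 to +163 mm). Origin: underside, midway between the two middle places; the places lie on its y axis at +108, +36, -36, -108 mm. A dark upright peg, 45 mm tall, 20 mm across, marks its +y end at y = +147 mm
- storage_rack: storage rack: wooden bar, 24 mm thick; places are round sockets 44 mm across, 10 mm deep (floor 14 mm above underside). Fixed, 70 mm wide (x), 304 mm long (y -141 to +163 mm). Origin: underside, midway between the two middle places; the places lie on its y axis at +108, +36, -36, -108 mm. A dark upright peg, 45 mm tall, 20 mm across, marks its +y end at y = +147 mm
- ball: Turned plain-wood part, about 60 g, round about its z axis (up), foot 30 mm across; origin: centre of underside. Ball finial: a ball 40 mm across, its centre (best place to grip) 38 mm above the underside, on a thin neck; 58 mm tall. Starts centred on its own block, underside 26 mm above the bench
- acorn: Turned plain-wood part, about 60 g, round about its z axis (up), foot 30 mm across; origin: centre of underside. Acorn finial: a blunt point over a straight collar 36 mm across that reaches from 30 to 44 mm above the underside (grip it there, at 37 mm); 69 mm tall. Starts centred on its own block, underside 26 mm above the bench
- spindle: Turned plain-wood part, about 60 g, round about its z axis (up), foot 30 mm across; origin: centre of underside. Slim spindle finial, the tallest: a straight column 22 mm across from 14 to 62 mm above the underside (grip it at about 45 mm), with a 30 mm bead above; 80 mm tall. Starts centred on its own block, underside 26 mm above the bench
- mushroom: Turned plain-wood part, about 60 g, round about its z axis (up), foot 30 mm across; origin: centre of underside. Mushroom finial, low and wide: a cap 46 mm across with a straight edge from 31 to 43 mm above the underside (grip it there, at 37 mm) on an 18 mm stem; 50 mm tall. Starts centred on its own block, underside 26 mm above the bench
- ball_block: drying block on which the ball finial stands at the start: round disc, 52 mm across, 18 mm high, fixed on the drying board with its origin (centre of its underside) at one of the board's four places; which of the four is shuffled
- acorn_block: drying block on which the acorn finial stands at the start: square, 48 x 48 mm, 18 mm high, fixed on the drying board with its origin (centre of its underside) at one of the board's four places; which of the four is shuffled
- spindle_block: drying block on which the spindle finial stands at the start: oblong, 60 mm across the board (x) by 36 mm along it (y), 18 mm high, fixed on the drying board with its origin (centre of its underside) at one of the board's four places; which of the four is shuffled
- mushroom_block: drying block on which the mushroom finial stands at the start: six-sided, about 56 mm across its corners, 18 mm high, fixed on the drying board with its origin (centre of its underside) at one of the board's four places; which of the four is shuffled
Not all that is in view belongs to the job. What is shaped like the mushroom but orange or pink is not meant.

How it is judged:
By the outcome, as a careful person would: the job done as asked, in the order asked, and still so for the second after the job is handed in, with the robot touching nothing.
It also fails if it takes over 99 s, if anything falls off the work surface, if the arm or the gripper's body presses on something with over 40 N, if the wrist force passes 120 N, or if a joint passes its speed limit or range.

ROBOT

A 6-joint arm with a two-finger parallel gripper is mounted at the origin on the work surface; the furniture and walls round the work are solid. World frame = base frame: x ahead of the robot, y to its left, z up, the work surface at z = 0. Lengths are in m, angles in rad, forces in N, time in s.
With the tool pointing down it reaches from about 0.3 to 0.775 m from the base axis. Payload 14.6 kg.
Tool frame: the origin (TCP) lies at the very end of the fingers, on their centre line; the grasp point (between the pads) lies manip.grip_point_offset behind it (manip.grip_point_offset is the distance from the TCP to the grasp point, in m); z points along the fingers, y is the line along which they close (so a half turn about z gives the same grasp; the last joint's range is limited). The gripper opens to 85 mm and grips with 20 to 120 N. Pads are 22 mm wide; open, the fingers measure 114 mm over their backs; the gripper's body (76 mm by 85 mm) begins 54 mm behind the grasp point. The pads swing forward as they close: fully open they stand 13 mm farther back than shut.
Start: joints at [-1.172, 0.3, 1.521, -0, 1.321, -0.067], TCP at [0.247, -0.491, 0.231] pointing down, gripper open.
Joint ranges: [-3.03, 3.03], [-0.79, 2.21], [0.23, 2.52], [-1.04, 4.18], [0, 3.07], [-2.55, 2.55]. Speed limits (rad/s): [2.22, 2.22, 2.57, 3.14, 3.14, 3.14].

INTERFACE

Orientations are given as a 3x3 rotation matrix whose columns are the frame's x, y, z axes.
In Python, from cell import manip gives the robot as it stands.
- The arm moves only by the shell command python3 -m crank 'ROWS'. ROWS is a JSON object whose one key "deltas" holds a list of rows, each a list of 5 numbers: the opening, from -1 (shut) to 1 (fully open), then the shift along the world's x, y, z in m, then the turn about the world's z in rad. In form: {"deltas": [[hand, x, y, z, turn], ...]}. A call has 1 to 10 rows; each row is the pose to reach, as a shift and turn from the pose commanded when the call began; what a row does not reach only later rows make up. A row lasts 1/10 s, in which the tool goes at most 50 mm and 8.59 degrees, less where a joint would pass 70% of its speed; a pose out of reach is approached as far as the arm can. A call with a gripper value outside its range is refused whole. The fingers move at their own pace and stop on an object; the grip force is fixed at half the most. Time passes only in rows, so rows that repeat a pose let the fingers close. It gives the time, the measured TCP pose, the force, the opening and the grip force at its end, in the units of the state.
- manip.read_state(): the state, without advancing time (a new reading comes with each control period).
- manip.grab_frame(name): name is "side" or "top" or "wrist"; returns (picture, depth): 420x560x3 uint8, red, green, blue; 420x560 float32, m along the optical axis (not along the pixel's ray), 0 where there is no reading.
- manip.get_calibration(name): a dict with "intrinsics" (3x3 intrinsics, pixels), "R" (3x3) and "t" (3): a world point X has camera coordinates R X + t. Camera axes: x right, y down, z forward; pixel columns grow to the right and rows downward; lengths in m; the calibration is good to about 2 mm. A picture is of the moment at which its call begins: read the wrist's pose just before it. get_calibration takes no time and is no camera call; for the wrist camera it gives the pose at the moment of the call.
- manip.sign_off(): hands the job in; it is judged then, once.
Trained networks look in the newest picture that a camera, given by its name, has taken for a name from the list of things; names that differ only in an ending like _2 or _b are one class to them, and where a whole thing is asked for, a point or a joint stands for the part that bears it (a point fixed in the world has none). Each returns a list of dicts, best first, with "confidence" (0 to 1); they miss things now and then, are a little off and sometimes report something else, mostly with a low value. They report only what shows in the picture. A call takes as long as a camera call. They do not tell look-alikes from the thing itself.
- manip.spot_in(camera, thing): "location" ([column, row] in pixels, amid what is visible of it).
- manip.regions_of(camera, thing): "pixels" (420x560 bool, what is visible of it) and "location" ([column, row] in pixels, amid what is visible of it).
The state is a dict: "time": time; "joints": joint angles; "dq": joint speeds; "joint_efforts": joint torques, N m; "eef_pos": TCP position; "tcp_rot": TCP orientation; "contact_force": force on the tool from outside, world axes, zero at the start; "torque": the same for the moment, N m; "gripper_width": finger opening in m; "finger_force": force on a finger pad.
Only numpy, scipy, OpenCV 4.12 (cv2) and the standard library are available. Lean on these libraries where they do the work, as an engineer would, in place of code of your own. Each camera call takes 0.05 s, during which the arm holds its last target. There are 200 camera calls.

## Working session

There is one attempt and no reset: what is moved stays moved. The work goes in short steps, Python scripts to look and compute and a shell command to move; the robot and the scene stay as the last step left them, time stands still between calls to the robot, and variables do not carry over. Pictures are saved under pics/ and viewed, at most 14 in all, crops included, and the job is handed in when it is done.

```bash
ls; mkdir -p pics; python3 - <<'E'
from cell import manip
import cv2,numpy as np
print(manip.grip_point_offset); s=manip.read_state(); print(s)
a=[]
for c in("top","side"):
    p,d=manip.grab_frame(c); np.savez(f"{c}.npz",p=p,d=d); cv2.imwrite(f"pics/{c}0.png",p[:,:,::-1])
    k=manip.get_calibration(c); print(c,k)
    for n in("drying_board","storage_rack","ball","acorn","spindle","mushroom"):
        print(n,[(np.round(r["location"]).tolist(),round(r["confidence"],2)) for r in manip.spot_in(c,n)])
E
```

```text
pics
0.0187
{'time': 0.0, 'joints': array([-1.17159173e+00,  3.00439112e-01,  1.52158996e+00,  1.78959857e-06,
        1.32070012e+00, -6.66068792e-02]), 'dq': array([ 0.00071749,  0.00058133, -0.00017555, -0.00095806, -0.00132629,
        0.00152956]), 'joint_efforts': array([-4.26407223e-04, -5.43496442e+01, -3.61796308e+01, -5.54922065e-05,
        3.97504118e-03,  1.03430335e-05]), 'eef_pos': array([ 0.2469334 , -0.49118545,  0.23073511]), 'tcp_rot': array([[ 8.93457601e-01,  4.49147326e-01, -4.40155859e-04],
       [ 4.49147535e-01, -8.93456990e-01,  1.04784050e-03],
       [ 7.73744291e-05, -1.13389598e-03, -9.99999354e-01]]), 'contact_force': array([ 0.07726545, -0.29022164,  0.1153181 ]), 'torque': array([ 0.03782397, -0.00196937,  0.03121287]), 'finger_force': 0.0, 'gripper_width': 0.08569234456521944}
top {'intrinsics': array([[478.39394021,   0.        , 280.91990275],
       [  0.        , 478.39394021, 211.50534763],
       [  0.        ,   0.        ,   1.        ]]), 'R': array([[ 0.0237484 , -0.99966757, -0.01003781],
       [-0.99037078, -0.02215536, -0.13665599],
  
[... 420 characters left out ...]
 ([333.0, 198.0], 0.36)]
side {'intrinsics': array([[399.55068991,   0.        , 275.79561718],
       [  0.        , 399.55068991, 205.31406657],
       [  0.        ,   0.        ,   1.        ]]), 'R': array([[-0.82468689, -0.56534342,  0.01668397],
       [-0.35565502,  0.49541895, -0.7925084 ],
       [ 0.43977385, -0.65950503, -0.60963274]]), 't': array([0.64447827, 0.08718316, 0.86096533])}
drying_board [([271.0, 229.0], 0.68)]
storage_rack [([345.0, 227.0], 0.57)]
ball [([284.0, 187.0], 0.55)]
acorn [([298.0, 174.0], 0.52)]
spindle [([313.0, 156.0], 0.56)]
mushroom [([206.0, 212.0], 0.98), ([222.0, 192.0], 0.89), ([271.0, 261.0], 0.82), ([256.0, 300.0], 0.68), ([284.0, 190.0], 0.34)]
```

View pics/top0.png

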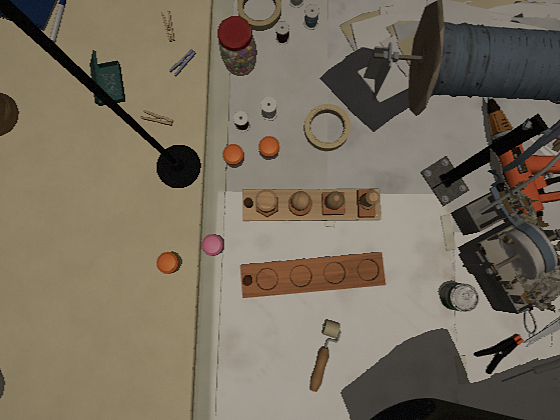

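View pics/side0.png

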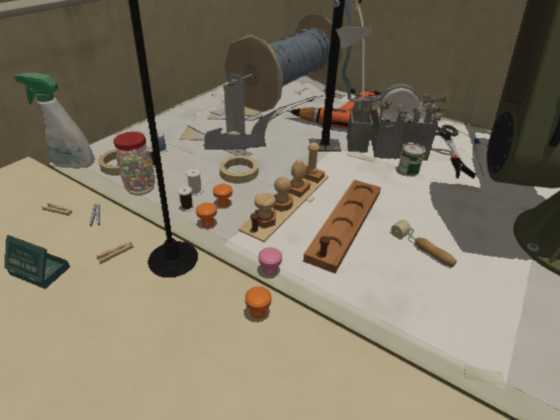

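The top view shows the board (row ~205) and the rack (row ~272), both with their peg at the left (+y) end. From the peg, the order is mushroom (266,201), ball (301,202), acorn (333,199), spindle (370,196). Sockets are at columns ~267, 301, 334 and 368. There is a black post at (445,180) and a lamp pole at (180,165).

```bash
cat > h.py <<'E'
from cell import manip
import cv2,numpy as np
def cloud(c,d,k=None):
    k=k or manip.get_calibration(c); K=k["intrinsics"]
    v,u=np.indices(d.shape); P=np.stack([(u-K[0,2])/K[0,0]*d,(v-K[1,2])/K[1,1]*d,d],-1)
    W=(P-k["t"])@k["R"]; W[d<=0]=np.nan; return W
E
python3 - <<'E'
from h import *
C={}
for c in("top","side"):
    f=np.load(c+".npz"); C[c]=W=cloud(c,f["d"]); manip.grab_frame(c)
    for n,lo,hi in(("storage_rack",.018,.03),("drying_board",.003,.013)):
        r=manip.regions_of(c,n)[0]; m=r["pixels"]; q=W[m]; q=q[(q[:,2]>lo)&(q[:,2]<hi)]
        (cx,cy),wh,a=cv2.minAreaRect((q[:,:2]*1000).astype(np.float32)); 
        print(c,n,round(r["confidence"],2),len(q),"z",np.median(q[:,2]).round(4),"rect",np.round([cx,cy,*wh,a],1))
        box=cv2.boxPoints(((cx,cy),wh,a)); print(np.round(box).tolist())
    # peg and finials: blobs above
    for n in("mushroom","ball","acorn","spindle"):
        for r in manip.regions_of(c,n):
            q=W[r["pixels"]]; q=q[np.isfinite(q[:,0])]
            q=q[(q[:,2]>.045)]
            if len(q)>20:
                print(c,n,round(r["confidence"],2),"bbox mid",np.round((np.percentile(q,3,0)+np.percentile(q,97,0))/2,4),"zmax",q[:,2].max().round(3))
# height map
A=np.concatenate([C[c].reshape(-1,3) for c in C]); A=A[np.isfinite(A[:,0])]
print("max height (cm) grid 4cm rows x .20.., cols y .30 -> -.62")
for x in np.arange(.16,.9,.04):
    row=[]
    for y in np.arange(.30,-.62,-.04):
        m=(abs(A[:,0]-x)<.02)&(abs(A[:,1]-y)<.02)
        row.append("%3d"%round(100*A[m,2].max()) if m.any() else "  .")
    print("%.2f"%x," ".join(row))
E
```

```text
Traceback (most recent call last):
IndexError: list index out of range
```

```bash
python3 - <<'E'
from h import *
C={}
for c in("top","side"): C[c]=cloud(c,np.load(c+".npz")["d"])
T=C["top"]
for u,v in((267,279),(301,275),(334,272),(368,270),(247,282),(249,203),(313,264)): print("px",u,v,np.round(T[v,u],3))
for n,(r0,r1) in{"rack":(245,305),"board":(180,228)}.items():
    w=T[r0:r1,232:395].reshape(-1,3)
    lo,hi=(.016,.032) if n=="rack" else(.004,.02)
    x0=np.nanmedian(w[(w[:,2]>lo)],0); print(n,x0.round(3))
    for c in C:
        q=C[c].reshape(-1,3); q=q[(abs(q[:,0]-x0[0])<.06)&(abs(q[:,1]-x0[1])<.2)&(q[:,2]>lo)&(q[:,2]<hi)]
        if len(q)<50: continue
        print(c,len(q),"z",np.median(q[:,2]).round(4),cv2.minAreaRect((q[:,:2]*1000).astype(np.float32)))
for n,u,v in(("mushroom",266,201),("ball",301,202),("acorn",333,199),("spindle",370,196)):
    x0=T[v,u]; print(n,x0.round(3))
    for c in C:
        q=C[c].reshape(-1,3); q=q[(np.hypot(q[:,0]-x0[0],q[:,1]-x0[1])<.04)&(q[:,2]>.05)]
        print(c,len(q),((np.percentile(q,2,0)+np.percentile(q,98,0))/2).round(4),np.ptp(q,0).round(3),q[:,2].max().round(3))
A=np.concatenate([C[c].reshape(-1,3) for c in C]); A=A[np.isfinite(A[:,0])]
print("max height cm; cols y .30 -> -.62")
for x in np.arange(.16,.9,.04):
    print("%.2f"%x," ".join("%3d"%round(100*A[m,2].max()) if (m:=(abs(A[:,0]-x)<.02)&(abs(A[:,1]-y)<.02)).any() else "  ." for y in np.arange(.30,-.62,-.04)))
E
```

```text
px 267 279 [0.425 0.325 0.015]
px 301 275 [0.436 0.253 0.015]
px 334 272 [0.444 0.182 0.016]
px 368 270 [0.45  0.109 0.013]
px 247 282 [0.419 0.364 0.067]
px 249 203 [0.583 0.366 0.053]
px 313 264 [0.459 0.228 0.025]
rack [0.436 0.23  0.024]
top 3485 z 0.0235 ((437.09130859375, 229.9849395751953), (70.00700378417969, 304.6004943847656), 6.575881481170654)
side 2309 z 0.0237 ((437.4024963378906, 227.02200317382812), (71.14263916015625, 308.3802490234375), 6.571033000946045)
board [0.584 0.236 0.01 ]
top 2833 z 0.0071 ((583.6912231445312, 236.45462036132812), (398.6885070800781, 119.40729522705078), 89.87887573242188)
side 1268 z 0.0081 ((577.0488891601562, 243.0792236328125), (390.941650390625, 113.35108184814453), 87.08137512207031)
mushroom [nan nan nan]Traceback (most recent call last):
  File "<stdin>", line 18, in <module>
    return _quantile_unchecked(
        a, q, axis, out, overwrite_input, method, keepdims, weights)
    return _ureduce(a,
                    func=_quantile_ureduce_func,
    ...<5 lines>...
                    overwrite_input=overwrite_input,
                    method=method)
    r = func(a, **kwargs)
    result = _quantile(arr,
                       quantiles=q,
    ...<2 lines>...
                       out=out,
                       weights=wgt)
    slices_having_nans = np.isnan(arr[-1, ...])
                                  ~~~^^^^^^^^^
IndexError: index -1 is out of bounds for axis 0 with size 0
```

```bash
python3 - <<'E'
from h import *
C={}
for c in("top","side"): C[c]=cloud(c,np.load(c+".npz")["d"])
T=C["top"]
w=T[186:224,238:385].reshape(-1,3); m=(w[:,2]>.004)&(w[:,2]<.014)&(w[:,1]<.40)&(w[:,1]>.05)
q=w[m]; print(len(q)); 
M=np.zeros((400,500),np.uint8); ij=np.round((q[:,:2]-[.45,.0])*1000).astype(int); ok=(ij>=0).all(1)&(ij[:,0]<400)&(ij[:,1]<500); M[ij[ok,0],ij[ok,1]]=1
print(cv2.minAreaRect((q[:,:2]*1000).astype(np.float32)), np.percentile(q,[1,99],0).round(3))
for n,y0 in(("mushroom",.325),("ball",.255),("acorn",.183),("spindle",.11)):
    for c in C:
        q=C[c].reshape(-1,3); q=q[(abs(q[:,0]-.583)<.05)&(abs(q[:,1]-y0)<.03)&(q[:,2]>.052)]
        if len(q)>10: print(n,c,len(q),((np.percentile(q,2,0)+np.percentile(q,98,0))/2).round(4),np.ptp(q,0).round(3),q[:,2].max().round(3))
A=np.concatenate([C[c].reshape(-1,3) for c in C]); A=A[np.isfinite(A[:,0])]
print("max height cm; cols y .46 -> -.62")
for x in np.arange(.16,.9,.04):
    print("%.2f"%x," ".join("%3d"%round(100*A[m,2].max()) if (m:=(abs(A[:,0]-x)<.02)&(abs(A[:,1]-y)<.02)).any() else "  ." for y in np.arange(.46,-.62,-.04)))
E
```

```text
2308
((590.32861328125, 234.17922973632812), (82.79393768310547, 320.6723937988281), 1.2358102798461914) [[0.549 0.084 0.004]
 [0.628 0.386 0.013]]
mushroom top 382 [0.587  0.3308 0.07  ] [0.044 0.044 0.019] 0.078
mushroom side 299 [0.5851 0.332  0.0671] [0.043 0.043 0.022] 0.077
ball top 281 [0.5892 0.2594 0.0748] [0.038 0.037 0.029] 0.087
ball side 233 [0.5869 0.2617 0.0687] [0.035 0.037 0.032] 0.085
acorn top 248 [0.5909 0.1875 0.0781] [0.036 0.035 0.043] 0.097
acorn side 215 [0.5891 0.1901 0.0747] [0.033 0.028 0.04 ] 0.095
spindle top 197 [0.5934 0.1159 0.0809] [0.029 0.028 0.056] 0.109
spindle side 192 [0.5924 0.1177 0.0793] [0.027 0.024 0.054] 0.106
max height cm; cols y .46 -> -.62
0.16   1   1   1   1   1   1   1   1  34  40   1   0   1   0   0   1   1   1   1   1   .   .   .   .   .   .   .
0.20   1   1   1   1   1   1   3   1  35  47  47   1   1   1   1   1   1   1   1   0   .   .   .   .   .   .   .
0.24   1   1   1   1   1   1   3   2   1   1  46  46  45   1   1   2   1   2   2   1   0   0   0   .   .   .   .
0.28   1   1   1   1   1   1   3   2   1   1   1   1  44   1   
[... 1044 characters left out ...]
 .   4   3   .   .   .
0.68   1   5   5   5   5   1   1   1   1   1   1   1   2  41   1   1   6   6   5   5   .   4   4   4   3   1   .
0.72   1   5   5   5   5   3   3   3   2   1  23  21   1   1   1   4   6   6  24   4   4   .   4   4   .   .   .
0.76   1   5   6   1   1   3   3   3   5   5  29  28  24  23  23  24  24  25  29  28   0   0   1   0   .   .   .
0.80   1   5   6   6   6   3   3   5   5  21  30  30  27  26  26  26  26  27  30  30   3   0  11   0   .   .   .
0.84   1   1   1   1   1   1   5   5  21  22  30  30  27  27  27  27  26  27  28  30   3   3   6   0   0   .   .
0.88   1  14  14   1   1   1   5   5  20  22  27  30  26  26  26  26  25  26   4  30   4   3   3   2   .   .   .
```

```bash
python3 - <<'E'
from h import *
f=np.load("side.npz"); im=cv2.resize(f["p"][0:240,230:560],None,fx=2.3,fy=2.3,interpolation=cv2.INTER_CUBIC); cv2.imwrite("pics/post.png",im[:,:,::-1])
for c in("top","side"):
    q=cloud(c,np.load(c+".npz")["d"]).reshape(-1,3)
    q=q[(q[:,0]>.5)&(q[:,0]<.72)&(abs(q[:,1])<.2)&(q[:,2]>.2)]
    for z in np.arange(.2,.5,.04):
        r=q[abs(q[:,2]-z-.02)<.02]
        if len(r)>3: print(c,round(z+.02,2),len(r),r.min(0).round(3),r.max(0).round(3))
    q=cloud(c,np.load(c+".npz")["d"]).reshape(-1,3); q=q[(q[:,2]>.3)&(np.hypot(q[:,0],q[:,1])<.75)]
    print(c,"n high",len(q), q.min(0).round(2) if len(q) else "", q.max(0).round(2) if len(q) else "")
E
```

```text
top 0.22 241 [ 0.564 -0.088  0.2  ] [ 0.659 -0.05   0.24 ]
top 0.26 219 [ 0.574 -0.092  0.24 ] [ 0.659 -0.05   0.28 ]
top 0.3 478 [ 0.581 -0.1    0.28 ] [ 0.661 -0.028  0.32 ]
top 0.34 688 [ 0.554 -0.112  0.32 ] [ 0.659 -0.02   0.36 ]
top 0.38 671 [ 0.613 -0.111  0.36 ] [ 0.662 -0.046  0.4  ]
top 0.42 263 [ 0.633 -0.088  0.4  ] [ 0.663 -0.051  0.42 ]
top n high 2428 [ 0.23 -0.11  0.3 ] [0.66 0.05 0.42]
side 0.22 233 [ 0.563 -0.095  0.2  ] [ 0.664 -0.049  0.24 ]
side 0.26 251 [ 0.574 -0.095  0.24 ] [ 0.664 -0.05   0.28 ]
side 0.3 326 [ 0.579 -0.101  0.28 ] [ 0.663 -0.03   0.32 ]
side 0.34 610 [ 0.555 -0.112  0.32 ] [ 0.664 -0.022  0.36 ]
side 0.38 370 [ 0.614 -0.126  0.36 ] [ 0.662 -0.048  0.395]
side n high 6455 [ 0.14 -0.13  0.3 ] [0.66 0.13 0.47]
```

View pics/post.png

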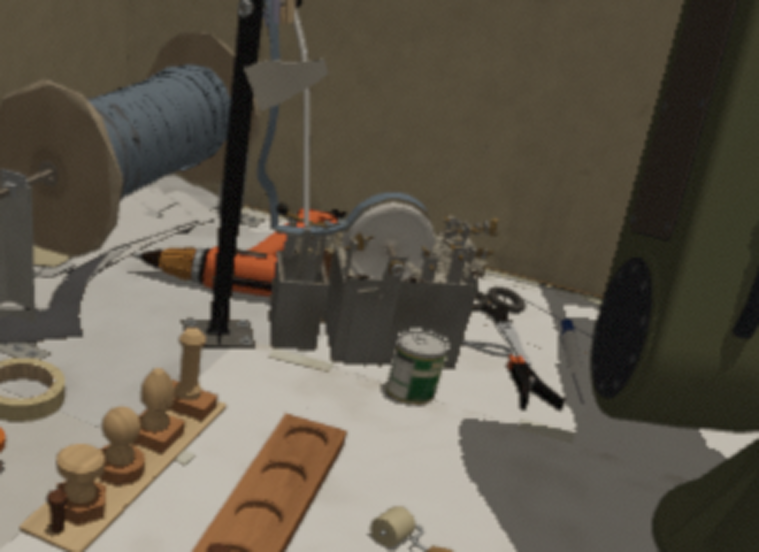

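The picture shows the post with its hose. It stands at about x 0.55–0.66, y -0.02 to -0.13, up to 0.42 m, and the pump machine next to it is about 0.19 m tall. I'll pass inside and above them.

```bash
python3 -m crank '{"deltas":[[1,0,0.02,0.04,0.1],[1,0.02,0.06,0.07,0.22],[1,0.035,0.105,0.10,0.34],[1,0.05,0.15,0.10,0.46],[1,0.065,0.195,0.10,0.58],[1,0.075,0.24,0.10,0.7],[1,0.085,0.285,0.10,0.82],[1,0.095,0.33,0.10,0.94],[1,0.105,0.375,0.10,1.06],[1,0.11,0.42,0.10,1.17]]}'
```

```text
time: 1.8
eef_pos: [0.357, -0.0696, 0.3315]
tcp_rot: [[-0.07, 0.998, 0.001], [0.998, 0.07, -0.0], [-0.0, 0.001, -1.0]]
contact_force: [1.7, -0.2, 0.0]
gripper_width: 0.0854
finger_force: 0.0
```

```bash
python3 -m crank '{"deltas":[[1,0.005,0.045,0,0],[1,0.015,0.09,-0.01,0],[1,0.03,0.135,-0.03,0],[1,0.055,0.175,-0.05,0],[1,0.085,0.215,-0.07,0],[1,0.115,0.255,-0.09,0],[1,0.145,0.295,-0.12,0],[1,0.18,0.335,-0.14,0],[1,0.21,0.37,-0.16,0],[1,0.23,0.401,-0.18,0]]}'; python3 - <<'E'
from h import *
k=manip.get_calibration("wrist"); p,d=manip.grab_frame("wrist"); cv2.imwrite("pics/w1.png",p[:,:,::-1])
W=cloud("wrist",d,k).reshape(-1,3)
for n,x,y in(("mushroom",.587,.331),("ball",.589,.259)):
    q=W[(np.hypot(W[:,0]-x,W[:,1]-y)<.032)&(W[:,2]>.054)&(W[:,2]<.1)]
    if len(q)>10: print(n,len(q),((np.percentile(q,2,0)+np.percentile(q,98,0))/2).round(4),np.ptp(q,0).round(3),q.max(0).round(3))
E
```

```text
time: 2.8
eef_pos: [0.5793, 0.3186, 0.1582]
tcp_rot: [[-0.065, 0.998, 0.001], [0.998, 0.065, 0.0], [0.0, 0.001, -1.0]]
contact_force: [0.8, -0.2, 0.4]
gripper_width: 0.085
finger_force: 0.0
mushroom 3128 [0.5874 0.3312 0.068 ] [0.045 0.046 0.02 ] [0.61  0.352 0.076]
ball 1942 [0.5894 0.2616 0.0713] [0.039 0.035 0.029] [0.609 0.278 0.084]
```

View pics/w1.png

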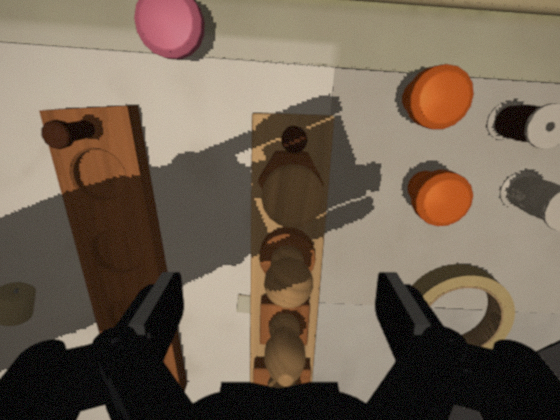

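Wrist view: mushroom under the gripper at (293,195), ball behind it at (288,285). Both positions agree with the top camera. Descend and grip.

```bash
python3 -m crank '{"deltas":[[1,0,0.001,-0.01,0],[1,0,0.001,-0.04,0],[1,0,0.001,-0.07,0],[1,0,0.001,-0.095,0],[1,0,0.001,-0.108,0],[1,0,0.001,-0.108,0],[-1,0,0.001,-0.108,0],[-1,0,0.001,-0.108,0],[-1,0,0.001,-0.108,0],[-1,0,0.001,-0.108,0]]}';python3 -m crank '{"deltas":[[-1,0,0,0,0],[-1,0,0,0,0]]}'
```

```text
time: 3.85
eef_pos: [0.5788, 0.3184, 0.053]
tcp_rot: [[-0.065, 0.998, 0.002], [0.998, 0.065, 0.001], [0.001, 0.003, -1.0]]
contact_force: [-1.0, -1.6, 9.9]
gripper_width: 0.043
finger_force: 60.1
time: 4.05
eef_pos: [0.5788, 0.3184, 0.053]
tcp_rot: [[-0.065, 0.998, 0.002], [0.998, 0.065, 0.001], [0.001, 0.002, -1.0]]
contact_force: [-2.1, -1.7, 8.7]
gripper_width: 0.0423
finger_force: 60.1
```

The last row had been rate-limited, so the commanded pose was short and the grasp is off-centre. I'll open, rise and re-measure.

```bash
python3 -m crank '{"deltas":[[0,0,0,0,0],[1,0,0,0,0],[1,0,0,0,0],[1,0,0,0,0],[1,0,0,0.03,0],[1,0,0,0.07,0],[1,0,0,0.1,0],[1,0,0,0.1,0],[1,0,0,0.1,0]]}'; cat > m.py <<'E'
from h import *
import sys
k=manip.get_calibration("wrist"); p,d=manip.grab_frame("wrist"); cv2.imwrite("pics/%s.png"%sys.argv[1],p[:,:,::-1])
W=cloud("wrist",d,k).reshape(-1,3); s=manip.read_state()["eef_pos"]; print(s.round(4))
for i in range(2,len(sys.argv),2):
    x,y=map(float,sys.argv[i:i+2])
    q=W[(np.hypot(W[:,0]-x,W[:,1]-y)<.033)&(W[:,2]>.054)&(W[:,2]<.12)]
    if len(q)>10: c=(np.percentile(q,2,0)+np.percentile(q,98,0))/2; print(len(q),c.round(4),np.ptp(q,0).round(3),q.max(0).round(3),"go",(c-s)[:2].round(4))
E
python3 m.py w2 .587 .331 .589 .26 .591 .188
```

```text
time: 4.95
eef_pos: [0.578, 0.3181, 0.1511]
tcp_rot: [[-0.065, 0.998, 0.001], [0.998, 0.065, 0.0], [0.0, 0.001, -1.0]]
contact_force: [-0.1, 0.3, -0.6]
gripper_width: 0.0853
finger_force: 0.0
[0.5777 0.3179 0.15  ]
3294 [0.5772 0.3308 0.0679] [0.045 0.045 0.02 ] [0.6   0.352 0.076] go [-0.0004  0.0128]
2057 [0.5892 0.2617 0.0713] [0.039 0.035 0.029] [0.609 0.278 0.084] go [ 0.0116 -0.0563]
1756 [0.5914 0.1938 0.0739] [0.035 0.028 0.039] [0.609 0.205 0.094] go [ 0.0137 -0.1241]
```

View pics/w2.png

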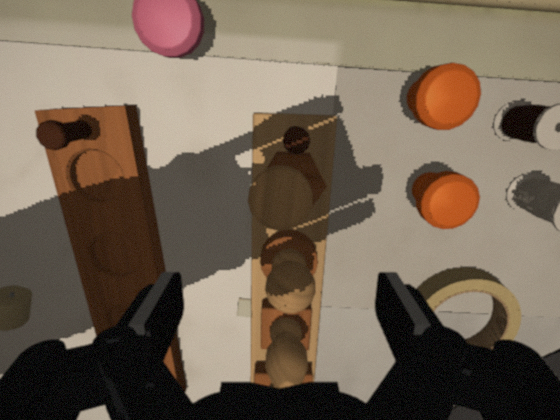

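The mushroom moved 10 mm on its block but stands upright at (282,193). I'll regrasp with a correct offset and settling rows.

```bash
python3 -m crank '{"deltas":[[1,0,0.013,0,0],[1,0,0.013,-0.03,0],[1,0,0.013,-0.06,0],[1,0,0.013,-0.09,0],[1,0,0.013,-0.109,0],[1,0,0.013,-0.109,0],[1,0,0.013,-0.109,0],[-1,0,0.013,-0.109,0],[-1,0,0.013,-0.109,0],[-1,0,0.013,-0.109,0]]}';python3 -m crank '{"deltas":[[-1,0,0,0,0],[-1,0,0,0,0],[-1,0,0,0,0]]}'
```

```text
time: 6.0
eef_pos: [0.5784, 0.3314, 0.043]
tcp_rot: [[-0.065, 0.998, 0.001], [0.998, 0.065, 0.001], [0.001, 0.001, -1.0]]
contact_force: [-2.0, -0.4, 39.5]
gripper_width: 0.0437
finger_force: 54.8
time: 6.3
eef_pos: [0.5786, 0.3314, 0.0434]
tcp_rot: [[-0.065, 0.998, 0.002], [0.998, 0.065, 0.001], [0.001, 0.002, -1.0]]
contact_force: [-1.0, -0.6, 5.4]
gripper_width: 0.0439
finger_force: 61.4
```

```bash
python3 -m crank '{"deltas":[[-1,0,0,0.02,0],[-1,0,0,0.05,0],[-1,0,0,0.085,0],[-1,-0.01,-0.01,0.11,0],[-1,-0.03,-0.035,0.12,0],[-1,-0.05,-0.065,0.12,0],[-1,-0.07,-0.095,0.12,0],[-1,-0.09,-0.125,0.12,0],[-1,-0.105,-0.155,0.12,0],[-1,-0.12,-0.18,0.12,0]]}';python3 -m crank '{"deltas":[[-1,-0.005,-0.02,0,0],[-1,-0.008,-0.039,0,0],[-1,-0.008,-0.039,0,0],[-1,-0.008,-0.039,0,0]]}'; python3 - <<'E'
from h import *
k=manip.get_calibration("wrist"); p,d=manip.grab_frame("wrist"); cv2.imwrite("pics/w3.png",p[:,:,::-1])
print(manip.read_state()["eef_pos"])
W=cloud("wrist",d,k).reshape(-1,3); q=W[(abs(W[:,2]-.024)<.004)&(W[:,0]<.53)&(W[:,0]>.36)]; print(len(q),cv2.minAreaRect((q[:,:2]*1000).astype(np.float32)))
E
```

```text
time: 7.3
eef_pos: [0.4572, 0.1498, 0.1624]
tcp_rot: [[-0.065, 0.998, 0.001], [0.998, 0.065, 0.0], [0.0, 0.001, -1.0]]
contact_force: [1.1, 0.5, -0.7]
gripper_width: 0.0439
finger_force: 61.3
time: 7.7
eef_pos: [0.4502, 0.1122, 0.1624]
tcp_rot: [[-0.064, 0.998, 0.001], [0.998, 0.064, 0.0], [0.0, 0.001, -1.0]]
contact_force: [0.4, 0.1, -0.9]
gripper_width: 0.0437
finger_force: 61.3
[0.45025093 0.11252392 0.16226212]
14160 ((440.3142395019531, 76.10124206542969), (98.44725799560547, 365.1102600097656), 6.254093170166016)
```

View pics/w3.png

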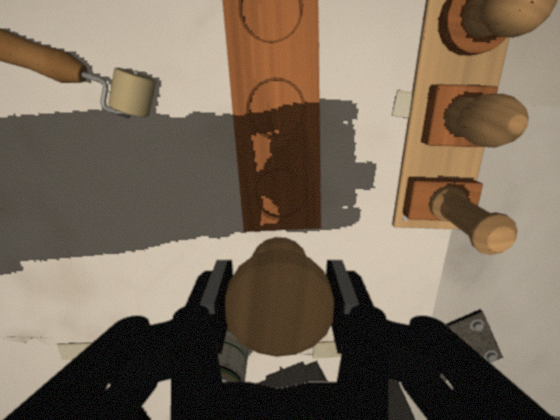

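The mushroom hangs centred and upright (278,300). The last socket is at (280,190). A quick depth check of sockets and foot height:

```bash
python3 - <<'E'
from h import *
k=manip.get_calibration("wrist"); p,d=manip.grab_frame("wrist")
W=cloud("wrist",d,k); 
for r0,r1,x,y in((150,225,.4507,.1118),(60,145,.4424,.1833)):
    q=W[r0:r1,230:330].reshape(-1,3); q=q[(q[:,2]<.0185)&(q[:,2]>.009)&(np.hypot(q[:,0]-x,q[:,1]-y)<.03)]
    print(len(q),((np.percentile(q,2,0)+np.percentile(q,98,0))/2).round(4),np.ptp(q,0).round(3), "expected",x,y)
q=W[235:360,225:335].reshape(-1,3); q=q[(q[:,2]>.14)&(q[:,2]<.21)]; print("cap",q.max(0).round(4),((np.percentile(q,2,0)+np.percentile(q,98,0))/2).round(4),manip.read_state()["eef_pos"])
E
```

```text
1832 [0.4508 0.1087 0.0143] [0.044 0.042 0.008] expected 0.4507 0.1118
2366 [0.4425 0.1816 0.0134] [0.044 0.044 0.008] expected 0.4424 0.1833
cap [0.4736 0.1338 0.1951] [0.4492 0.1136 0.1716] [0.45020419 0.11270237 0.16212126]
```

```bash
python3 -m crank '{"deltas":[[-1,0.001,-0.003,-0.03,0],[-1,0.001,-0.003,-0.065,0],[-1,0.001,-0.003,-0.095,0],[-1,0.001,-0.003,-0.115,0],[-1,0.001,-0.003,-0.125,0],[-1,0.001,-0.003,-0.130,0],[-1,0.001,-0.003,-0.130,0],[-1,0.001,-0.003,-0.130,0]]}';python3 -m crank '{"deltas":[[0.3,0,0,0,0],[0.6,0,0,0,0],[1,0,0,0,0],[1,0,0,0,0],[1,0,0,0.02,0],[1,0,0,0.06,0],[1,0,0,0.1,0],[1,0,0,0.12,0],[1,0,0,0.12,0]]}'; python3 - <<'E'
from h import *
k=manip.get_calibration("wrist"); p,d=manip.grab_frame("wrist"); W=cloud("wrist",d,k).reshape(-1,3)
q=W[(np.hypot(W[:,0]-.4507,W[:,1]-.1105)<.033)&(W[:,2]>.04)&(W[:,2]<.12)]; print(((np.percentile(q,2,0)+np.percentile(q,98,0))/2).round(4),np.percentile(q,[2,99.5],0).round(4),manip.read_state()["eef_pos"])
E
```

```text
time: 8.6
eef_pos: [0.4515, 0.1094, 0.0327]
tcp_rot: [[-0.065, 0.998, 0.001], [0.998, 0.065, 0.0], [0.0, 0.001, -1.0]]
contact_force: [-0.7, 0.3, -1.0]
gripper_width: 0.044
finger_force: 61.3
time: 9.5
eef_pos: [0.4522, 0.1093, 0.1548]
tcp_rot: [[-0.065, 0.998, 0.005], [0.998, 0.065, 0.001], [0.0, 0.005, -1.0]]
contact_force: [0.2, 0.0, -1.2]
gripper_width: 0.0855
finger_force: 0.0
[0.4508 0.109  0.0556] [[0.4307 0.0885 0.0483]
 [0.4725 0.1299 0.0633]] [0.45140201 0.1091803  0.1527849 ]
```

Mushroom seated (top at 0.0635, matching 0.064). Next, the ball.

```bash
python3 -m crank '{"deltas":[[1,0.01,0.02,0.01,0],[1,0.03,0.04,0.02,0],[1,0.05,0.06,0.02,0],[1,0.07,0.08,0.02,0],[1,0.09,0.1,0.02,0],[1,0.11,0.12,0.01,0],[1,0.13,0.14,0,0],[1,0.138,0.151,0,0],[1,0.138,0.151,0,0],[1,0.138,0.151,0,0]]}'; python3 m.py w4 .589 .2605 .591 .188
```

```text
time: 10.55
eef_pos: [0.5884, 0.2597, 0.1506]
tcp_rot: [[-0.065, 0.998, -0.002], [0.998, 0.065, -0.001], [-0.001, -0.002, -1.0]]
contact_force: [-0.5, 0.4, 0.3]
gripper_width: 0.0853
finger_force: 0.0
[0.5885 0.2595 0.1512]
2326 [0.5897 0.2603 0.0727] [0.039 0.038 0.025] [0.609 0.278 0.084] go [0.0012 0.0008]
1953 [0.5918 0.1921 0.0749] [0.035 0.029 0.04 ] [0.609 0.204 0.094] go [ 0.0033 -0.0674]
```

```bash
python3 -m crank '{"deltas":[[1,0.001,0,-0.03,0],[1,0.001,0,-0.06,0],[1,0.001,0,-0.09,0],[1,0.001,0,-0.108,0],[1,0.001,0,-0.108,0],[1,0.001,0,-0.108,0],[-1,0.001,0,-0.108,0],[-1,0.001,0,-0.108,0],[-1,0.001,0,-0.108,0],[-1,0.001,0,-0.108,0]]}';python3 -m crank '{"deltas":[[-1,0,0,0,0],[-1,0,0,0,0],[-1,0,0,0,0]]}'
```

```text
time: 11.6
eef_pos: [0.5905, 0.2603, 0.0451]
tcp_rot: [[-0.065, 0.998, 0.001], [0.998, 0.065, 0.001], [0.0, 0.001, -1.0]]
contact_force: [-0.5, -0.9, 5.8]
gripper_width: 0.0375
finger_force: 59.9
time: 11.9
eef_pos: [0.5905, 0.2603, 0.0451]
tcp_rot: [[-0.065, 0.998, 0.001], [0.998, 0.065, 0.0], [0.0, 0.002, -1.0]]
contact_force: [-1.1, -0.6, 5.6]
gripper_width: 0.0371
finger_force: 59.8
```

```bash
python3 -m crank '{"deltas":[[-1,0,0,0.02,0],[-1,0,0,0.05,0],[-1,0,0,0.085,0],[-1,-0.01,-0.005,0.11,0],[-1,-0.03,-0.015,0.12,0],[-1,-0.055,-0.03,0.12,0],[-1,-0.08,-0.043,0.12,0],[-1,-0.105,-0.056,0.12,0],[-1,-0.13,-0.07,0.12,0],[-1,-0.148,-0.078,0.12,0]]}';python3 -m crank '{"deltas":[[-1,0,0,0,0],[-1,0,0,0,0]]}'; python3 - <<'E'
from h import *
k=manip.get_calibration("wrist"); p,d=manip.grab_frame("wrist"); W=cloud("wrist",d,k).reshape(-1,3);s=manip.read_state()["eef_pos"]; cv2.imwrite("pics/w5.png",p[:,:,::-1])
q=W[(np.hypot(W[:,0]-s[0],W[:,1]-s[1])<.019)&(W[:,2]>s[2])&(W[:,2]<s[2]+.05)];print(q.max(0).round(4),((np.percentile(q,2,0)+np.percentile(q,98,0))/2).round(4),s)
E
```

```text
time: 12.9
eef_pos: [0.4407, 0.1814, 0.1642]
tcp_rot: [[-0.065, 0.998, 0.0], [0.998, 0.065, -0.0], [-0.0, 0.0, -1.0]]
contact_force: [0.7, 0.7, -0.4]
gripper_width: 0.0371
finger_force: 60.3
time: 13.1
eef_pos: [0.4423, 0.1822, 0.1645]
tcp_rot: [[-0.065, 0.998, 0.001], [0.998, 0.065, 0.0], [0.0, 0.001, -1.0]]
contact_force: [0.4, 0.7, 1.0]
gripper_width: 0.0372
finger_force: 60.3
[0.4616 0.1997 0.2035] [0.4429 0.1844 0.1902] [0.4425765  0.18232612 0.16435637]
```

View pics/w5.png

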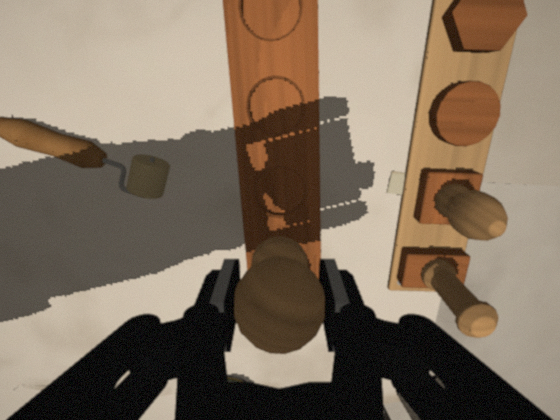

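The ball is held upright at (280,305), above its socket.

```bash
python3 -m crank '{"deltas":[[-1,0,0,-0.03,0],[-1,0,0,-0.065,0],[-1,0,0,-0.095,0],[-1,0,0,-0.115,0],[-1,0,0,-0.125,0],[-1,0,0,-0.130,0],[-1,0,0,-0.130,0],[-1,0,0,-0.130,0]]}';python3 -m crank '{"deltas":[[0.3,0,0,0,0],[0.6,0,0,0,0],[1,0,0,0,0],[1,0,0,0,0],[1,0,0,0.02,0],[1,0,0,0.06,0],[1,0,0,0.1,0],[1,0,0,0.12,0],[1,0,0,0.12,0]]}'; python3 - <<'E'
from h import *
k=manip.get_calibration("wrist"); p,d=manip.grab_frame("wrist"); W=cloud("wrist",d,k).reshape(-1,3)
q=W[(np.hypot(W[:,0]-.4424,W[:,1]-.1825)<.033)&(W[:,2]>.04)&(W[:,2]<.12)]; print(((np.percentile(q,2,0)+np.percentile(q,98,0))/2).round(4),np.percentile(q,[2,99.5],0).round(4),manip.read_state()["eef_pos"])
E
```

```text
time: 13.95
eef_pos: [0.4426, 0.1823, 0.0348]
tcp_rot: [[-0.065, 0.998, 0.001], [0.998, 0.065, 0.0], [0.0, 0.001, -1.0]]
contact_force: [0.6, 0.3, -0.4]
gripper_width: 0.0377
finger_force: 60.6
time: 14.85
eef_pos: [0.4432, 0.1825, 0.1568]
tcp_rot: [[-0.065, 0.998, 0.005], [0.998, 0.065, 0.002], [0.001, 0.005, -1.0]]
contact_force: [-0.3, -0.5, -0.9]
gripper_width: 0.0858
finger_force: 0.0
[0.442  0.1823 0.0608] [[0.4248 0.1661 0.0506]
 [0.4607 0.1992 0.0715]] [0.44239393 0.18226773 0.15480401]
```

```bash
python3 -m crank '{"deltas":[[1,0.02,0.001,0.01,0],[1,0.045,0.002,0.01,0],[1,0.07,0.003,0.01,0],[1,0.095,0.004,0,0],[1,0.12,0.005,0,0],[1,0.14,0.006,0,0],[1,0.149,0.006,0,0],[1,0.149,0.006,0,0],[1,0.149,0.006,0,0]]}'; python3 m.py w6 .591 .1885 .5934 .116
```

```text
time: 15.8
eef_pos: [0.5902, 0.1881, 0.1532]
tcp_rot: [[-0.065, 0.998, -0.001], [0.998, 0.065, -0.0], [-0.0, -0.001, -1.0]]
contact_force: [0.5, -0.5, 1.0]
gripper_width: 0.0856
finger_force: 0.0
[0.5902 0.1882 0.1536]
2057 [0.5918 0.1894 0.0757] [0.035 0.032 0.039] [0.609 0.204 0.094] go [0.0016 0.0013]
1884 [0.5941 0.1172 0.0805] [0.029 0.029 0.051] [0.609 0.13  0.105] go [ 0.0039 -0.0709]
```

```bash
python3 -m crank '{"deltas":[[1,0.001,0.001,-0.03,0],[1,0.001,0.001,-0.06,0],[1,0.001,0.001,-0.09,0],[1,0.001,0.001,-0.111,0],[1,0.001,0.001,-0.111,0],[1,0.001,0.001,-0.111,0],[-1,0.001,0.001,-0.111,0],[-1,0.001,0.001,-0.111,0],[-1,0.001,0.001,-0.111,0],[-1,0.001,0.001,-0.111,0]]}';python3 -m crank '{"deltas":[[-1,0,0,0,0],[-1,0,0,0,0],[-1,0,0,0,0]]}'
```

```text
time: 16.85
eef_pos: [0.5924, 0.1893, 0.0439]
tcp_rot: [[-0.065, 0.998, 0.001], [0.998, 0.065, 0.0], [0.0, 0.001, -1.0]]
contact_force: [-2.7, -0.9, 3.6]
gripper_width: 0.0338
finger_force: 59.2
time: 17.15
eef_pos: [0.5924, 0.1892, 0.0439]
tcp_rot: [[-0.065, 0.998, 0.001], [0.998, 0.065, 0.0], [0.0, 0.001, -1.0]]
contact_force: [-1.7, -0.1, 7.1]
gripper_width: 0.0338
finger_force: 59.3
```

```bash
python3 -m crank '{"deltas":[[-1,0,0,0.02,0],[-1,0,0,0.05,0],[-1,0,0,0.085,0],[-1,-0.01,0.005,0.11,0],[-1,-0.035,0.015,0.12,0],[-1,-0.06,0.025,0.12,0],[-1,-0.085,0.035,0.12,0],[-1,-0.11,0.045,0.12,0],[-1,-0.135,0.055,0.12,0],[-1,-0.158,0.065,0.12,0]]}';python3 -m crank '{"deltas":[[-1,0,0,0,0],[-1,0,0,0,0]]}'; python3 - <<'E'
from h import *
k=manip.get_calibration("wrist"); p,d=manip.grab_frame("wrist"); W=cloud("wrist",d,k).reshape(-1,3);s=manip.read_state()["eef_pos"]; cv2.imwrite("pics/w7.png",p[:,:,::-1])
q=W[(np.hypot(W[:,0]-s[0],W[:,1]-s[1])<.019)&(W[:,2]>s[2])&(W[:,2]<s[2]+.06)];print(q.max(0).round(4),((np.percentile(q,2,0)+np.percentile(q,98,0))/2).round(4),s)
E
```

```text
time: 18.15
eef_pos: [0.4329, 0.2544, 0.1631]
tcp_rot: [[-0.065, 0.998, 0.0], [0.998, 0.065, 0.0], [0.0, 0.0, -1.0]]
contact_force: [0.6, 0.7, -0.5]
gripper_width: 0.0341
finger_force: 59.9
time: 18.35
eef_pos: [0.4341, 0.2543, 0.1634]
tcp_rot: [[-0.066, 0.998, 0.001], [0.998, 0.066, 0.0], [0.0, 0.001, -1.0]]
contact_force: [0.5, 0.3, -1.2]
gripper_width: 0.0336
finger_force: 59.9
[0.4524 0.2694 0.2141] [0.4339 0.2576 0.1939] [0.43445565 0.25406044 0.16323934]
```

View pics/w7.png

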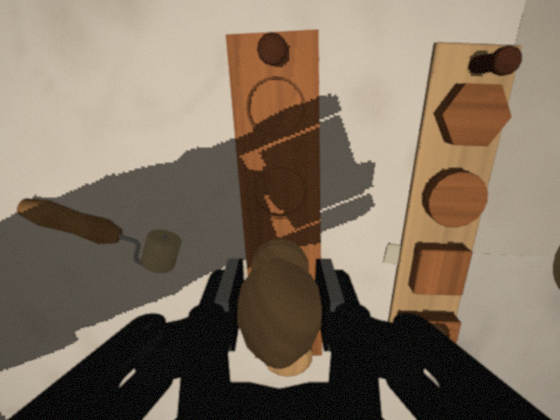

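The acorn is held upright, two sockets from the peg (280,190), as planned.

```bash
python3 -m crank '{"deltas":[[-1,0,0,-0.03,0],[-1,0,0,-0.065,0],[-1,0,0,-0.095,0],[-1,0,0,-0.115,0],[-1,0,0,-0.125,0],[-1,0,0,-0.130,0],[-1,0,0,-0.130,0],[-1,0,0,-0.130,0]]}';python3 -m crank '{"deltas":[[0.3,0,0,0,0],[0.6,0,0,0,0],[1,0,0,0,0],[1,0,0,0,0],[1,0,0,0.02,0],[1,0,0,0.06,0],[1,0,0,0.1,0],[1,0,0,0.12,0],[1,0,0,0.12,0]]}'; python3 - <<'E'
from h import *
k=manip.get_calibration("wrist"); p,d=manip.grab_frame("wrist"); W=cloud("wrist",d,k).reshape(-1,3)
q=W[(np.hypot(W[:,0]-.4343,W[:,1]-.2545)<.033)&(W[:,2]>.04)&(W[:,2]<.12)]; print(((np.percentile(q,2,0)+np.percentile(q,98,0))/2).round(4),np.percentile(q,[2,99.5],0).round(4),manip.read_state()["eef_pos"])
E
```

```text
time: 19.2
eef_pos: [0.4346, 0.2543, 0.0339]
tcp_rot: [[-0.065, 0.998, 0.001], [0.998, 0.065, 0.001], [0.001, 0.001, -1.0]]
contact_force: [0.7, -0.6, -0.9]
gripper_width: 0.034
finger_force: 59.9
time: 20.1
eef_pos: [0.4351, 0.2547, 0.1559]
tcp_rot: [[-0.065, 0.998, 0.005], [0.998, 0.065, 0.002], [0.002, 0.005, -1.0]]
contact_force: [0.1, -0.6, 0.1]
gripper_width: 0.0856
finger_force: 0.0
[0.4342 0.2544 0.0637] [[0.4185 0.2406 0.0467]
 [0.4511 0.2687 0.0815]] [0.43437978 0.25432238 0.15383903]
```

```bash
python3 -m crank '{"deltas":[[1,0.02,-0.015,0.01,0],[1,0.045,-0.035,0.01,0],[1,0.07,-0.055,0.01,0],[1,0.095,-0.08,0.01,0],[1,0.12,-0.1,0,0],[1,0.14,-0.12,0,0],[1,0.159,-0.137,0,0],[1,0.159,-0.137,0,0],[1,0.159,-0.137,0,0]]}'; python3 m.py w8 .594 .1168
```

```text
time: 21.05
eef_pos: [0.5925, 0.1169, 0.1511]
tcp_rot: [[-0.064, 0.998, -0.003], [0.998, 0.064, -0.0], [-0.0, -0.003, -1.0]]
contact_force: [-1.0, 0.6, 0.2]
gripper_width: 0.0856
finger_force: 0.0
[0.5923 0.1174 0.1516]
1952 [0.5942 0.1152 0.0812] [0.029 0.03  0.052] [0.609 0.129 0.106] go [ 0.002  -0.0021]
```

```bash
python3 -m crank '{"deltas":[[1,0.001,-0.001,-0.03,0],[1,0.001,-0.001,-0.06,0],[1,0.001,-0.001,-0.09,0],[1,0.001,-0.001,-0.104,0],[1,0.001,-0.001,-0.104,0],[1,0.001,-0.001,-0.104,0],[-1,0.001,-0.001,-0.104,0],[-1,0.001,-0.001,-0.104,0],[-1,0.001,-0.001,-0.104,0],[-1,0.001,-0.001,-0.104,0]]}';python3 -m crank '{"deltas":[[-1,0,0,0,0],[-1,0,0,0,0],[-1,0,0,0,0],[-1,0,0,0,0]]}'
```

```text
time: 22.1
eef_pos: [0.5942, 0.1161, 0.0494]
tcp_rot: [[-0.065, 0.998, 0.001], [0.998, 0.065, 0.0], [0.0, 0.001, -1.0]]
contact_force: [0.5, -0.1, 1.1]
gripper_width: 0.0287
finger_force: 0.0
time: 22.5
eef_pos: [0.5943, 0.1162, 0.0493]
tcp_rot: [[-0.065, 0.998, 0.001], [0.998, 0.065, 0.0], [0.0, 0.001, -1.0]]
contact_force: [-0.3, -0.3, 6.3]
gripper_width: 0.0238
finger_force: 53.8
```

```bash
python3 -m crank '{"deltas":[[-1,0,0,0.02,0],[-1,0,0,0.05,0],[-1,0,0,0.085,0],[-1,-0.005,0.01,0.11,0],[-1,-0.025,0.03,0.12,0],[-1,-0.045,0.055,0.12,0],[-1,-0.065,0.08,0.12,0],[-1,-0.085,0.105,0.12,0],[-1,-0.105,0.13,0.12,0],[-1,-0.12,0.15,0.12,0]]}';python3 -m crank '{"deltas":[[-1,-0.02,0.025,0,0],[-1,-0.035,0.045,0,0],[-1,-0.048,0.06,0,0],[-1,-0.048,0.06,0,0],[-1,-0.048,0.06,0,0]]}'; python3 - <<'E'
from h import *
k=manip.get_calibration("wrist"); p,d=manip.grab_frame("wrist"); W=cloud("wrist",d,k).reshape(-1,3);s=manip.read_state()["eef_pos"]; cv2.imwrite("pics/w9.png",p[:,:,::-1])
q=W[(np.hypot(W[:,0]-s[0],W[:,1]-s[1])<.019)&(W[:,2]>s[2]+.045)&(W[:,2]<s[2]+.07)];print(q.max(0).round(4),((np.percentile(q,2,0)+np.percentile(q,98,0))/2).round(4),s)
E
```

```text
time: 23.5
eef_pos: [0.4727, 0.2672, 0.1687]
tcp_rot: [[-0.066, 0.998, -0.001], [0.998, 0.066, -0.0], [-0.0, -0.001, -1.0]]
contact_force: [0.5, -1.2, -1.2]
gripper_width: 0.0241
finger_force: 54.8
time: 24.0
eef_pos: [0.426, 0.326, 0.1687]
tcp_rot: [[-0.066, 0.998, -0.0], [0.998, 0.066, -0.0], [-0.0, -0.0, -1.0]]
contact_force: [-0.5, -0.1, -0.3]
gripper_width: 0.0238
finger_force: 54.8
[0.4398 0.3415 0.2384] [0.4255 0.3281 0.22  ] [0.42633192 0.3256811  0.16878945]
```

View pics/w9.png

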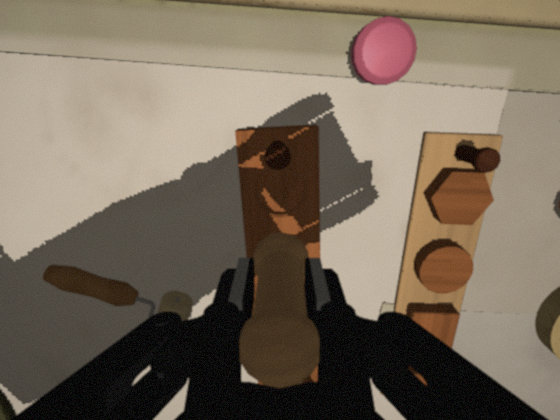

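The spindle is upright at (280,345), over the socket next to the rack's peg. Lower, release, then raise.

```bash
python3 -m crank '{"deltas":[[-1,0,0,-0.03,0],[-1,0,0,-0.065,0],[-1,0,0,-0.095,0],[-1,0,0,-0.115,0],[-1,0,0,-0.125,0],[-1,0,0,-0.130,0],[-1,0,0,-0.130,0],[-1,0,0,-0.130,0]]}';python3 -m crank '{"deltas":[[0,0,0,0,0],[0.4,0,0,0,0],[1,0,0,0,0],[1,0,0,0,0],[1,0,0,0.02,0],[1,0,0,0.06,0],[1,0,0,0.1,0],[1,0,0,0.14,0],[1,0,0,0.18,0],[1,0,0,0.18,0]]}';python3 -m crank '{"deltas":[[1,-0.03,-0.03,0,0],[1,-0.05,-0.06,0,0],[1,-0.07,-0.09,0,0],[1,-0.09,-0.12,0,0],[1,-0.09,-0.15,0,0],[1,-0.09,-0.18,0,0],[1,-0.09,-0.21,0,0],[1,-0.09,-0.24,0,0],[1,-0.09,-0.27,0,0],[1,-0.09,-0.30,0,0]]}'; python3 - <<'E'
from h import *
p,d=manip.grab_frame("side"); C={"side":cloud("side",d)}; im=cv2.resize(p[120:290,230:430],None,fx=3.5,fy=3.5,interpolation=cv2.INTER_CUBIC); cv2.imwrite("pics/end.png",im[:,:,::-1])
p,d=manip.grab_frame("top"); C["top"]=cloud("top",d); cv2.imwrite("pics/endtop.png",cv2.resize(p[170:310,220:400],None,fx=4,fy=4)[:,:,::-1])
for n,x,y,h in(("spindle",.4259,.326,.094),("acorn",.4343,.2545,.083),("ball",.4424,.1825,.072),("mushroom",.4507,.1105,.064)):
    for c in C:
        W=C[c].reshape(-1,3); q=W[(np.hypot(W[:,0]-x,W[:,1]-y)<.033)&(W[:,2]>.04)&(W[:,2]<.12)]
        if len(q)>9: print(n,c,((np.percentile(q,2,0)+np.percentile(q,98,0))/2)[:2].round(4),"top",q[:,2].max().round(4),"want",h)
E
```

```text
time: 24.85
eef_pos: [0.4266, 0.3263, 0.0399]
tcp_rot: [[-0.065, 0.998, 0.001], [0.998, 0.065, 0.001], [0.001, 0.001, -1.0]]
contact_force: [0.1, 0.2, 0.3]
gripper_width: 0.0236
finger_force: 54.8
time: 25.85
eef_pos: [0.4274, 0.3271, 0.2245]
tcp_rot: [[-0.065, 0.998, 0.007], [0.998, 0.065, 0.005], [0.004, 0.008, -1.0]]
contact_force: [0.3, 0.3, -0.9]
gripper_width: 0.0856
finger_force: 0.0
time: 26.85
eef_pos: [0.3357, 0.025, 0.2187]
tcp_rot: [[-0.065, 0.998, -0.0], [0.998, 0.065, -0.0], [0.0, -0.0, -1.0]]
contact_force: [0.7, 0.4, -0.4]
gripper_width: 0.0855
finger_force: 0.0
spindle side [0.4257 0.3364] top 0.0946 want 0.094
spindle top [0.4267 0.335 ] top 0.0964 want 0.094
acorn side [0.4325 0.2566] top 0.084 want 0.083
acorn top [0.4344 0.2522] top 0.0847 want 0.083
ball side [0.4404 0.1851] top 0.0727 want 0.072
ball top [0.4421 0.182 ] top 0.0746 want 0.072
mushroom side [0.4497 0.1104] top 0.0647 want 0.064
mushroom top [0.451  0.1107] top 0.0664 want 0.064
```

View pics/end.png

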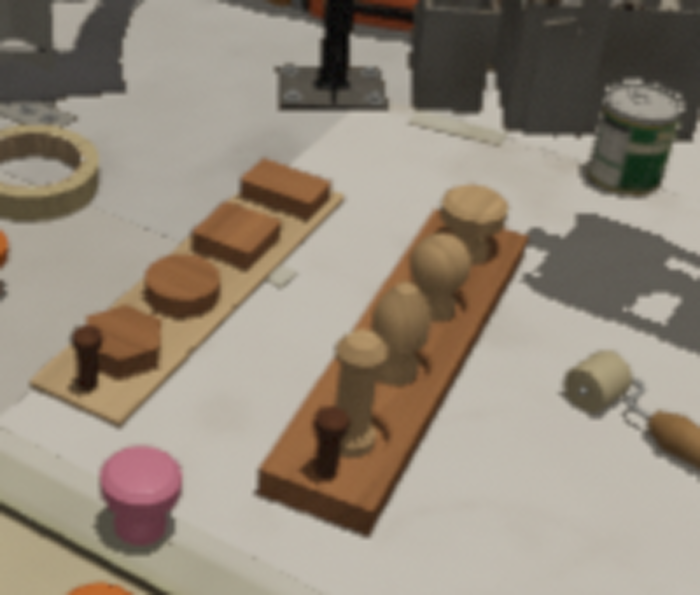

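View pics/endtop.png

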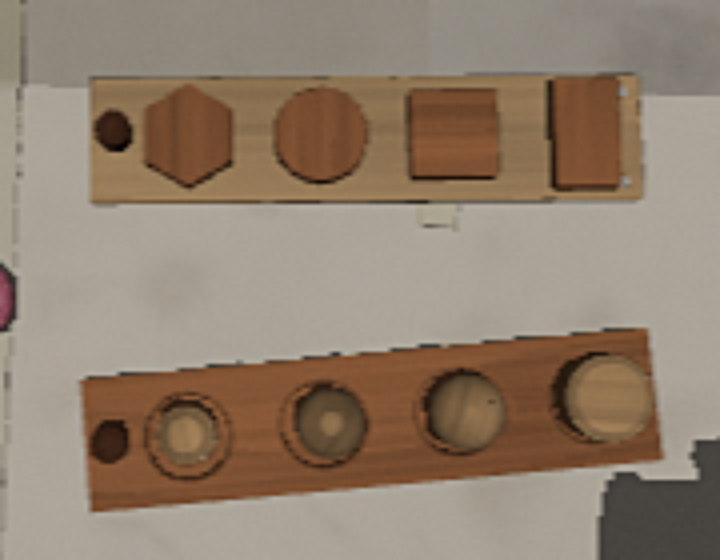

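Both pictures show all four finials upright in their sockets. From the peg, the order is spindle, acorn, ball, mushroom, and their heights match full seating.

```bash
python3 -c "
from cell import manip
print(manip.sign_off())"
```

```text
the job is handed in; nothing more can be done
None
```

Job handed in at about 27 s: all four finials stand upright and fully seated in the storage rack in reverse order (spindle, acorn, ball, mushroom from the peg); my first grip on the mushroom was off-centre and nudged it 10 mm on its block, so I re-measured and regripped it.

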